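Return the vial and lift the carrier level from the warmer

ROBOT

A 6-joint arm with a two-finger parallel gripper is mounted at the origin on the work surface. World frame = base frame: x ahead of the robot, y to its left, z up, the work surface at z = 0. Lengths are in m, angles in degrees, forces in N, time in s.
With the tool pointing down it reaches from about 0.25 to 0.725 m from the base axis. Payload 9.7 kg.
Tool frame: the origin (TCP) lies midway between the tips of the shut fingers; the grasp point (between the pads) lies bot.grasp_offset behind it (bot.grasp_offset is the distance from the TCP to the grasp point, in m); x points along the fingers, y is the direction in which the jaws open and shut, and the axes are right-handed (so a half turn about x gives the same grasp; the last joint's range is limited). The gripper opens to 85 mm and grips with 20 to 120 N. Pads are 22 mm wide; open, the fingers measure 114 mm over their backs; the gripper's body (76 mm by 85 mm) begins 54 mm behind the grasp point. The pads swing forward as they close: fully open they stand 13 mm farther back than shut.
Start: joints at [66.349, 4.979, 10.078, 95.1, 0, 90], TCP at [0.221, 0.504, 0.231] pointing down, gripper open.
Joint ranges: [-179.16, 179.16], [-48.56, 103.87], [-65.8, 70.77], [-126.05, 130.52], [-82.76, 87.17], [-180, 180]. Speed limits (degrees/s): [127.2, 127.2, 147.25, 180, 180, 180].

INTERFACE

Orientations are given as [roll, pitch, yaw] about the fixed x, y, z axes, in that order (R = Rz(yaw) Ry(pitch) Rx(roll)).
In Python, from workcell import status, camera, bot gives the robot as it stands.
- The arm moves only by the shell command python3 -m jog 'ROWS' [OPENING] [FORCE]. ROWS is text: rows parted by semicolons, each of 4 numbers parted by spaces: the shift along the tool's x, y, z in mm, then the turn about the tool's x in degrees. A call has exactly 8 rows; each row is the pose to reach, as a shift and turn from the pose commanded when the call began, along the tool's axes at that moment; what a row does not reach only later rows make up. A row lasts 1/8 s, in which the tool goes at most 62.5 mm and 10.7 degrees, less where a joint would pass 70% of its speed; a pose out of reach is approached as far as the arm can. A call with a gripper value outside its range is refused whole. OPENING is the opening, from 0 (shut) to 1 (fully open), set as the call begins (- or left out, the last holds). The fingers move at their own pace and stop on an object; FORCE is the grip in N (left out, the last holds). Time passes only in rows, so rows that repeat a pose let the fingers close, or fill a call up. It gives the time, the measured TCP pose, the force and the opening at its end, in the units of the state.
- status.get_obs(): the state, without advancing time (a new reading comes with each control period).
- camera(name): name is "scene" or "top" or "wrist"; returns a dict with "color" (480x640x3 uint8, red, green, blue), "vfov" (degrees; the focal length in pixels is half the picture's height over the tangent of half this angle, whatever the lens; pixels are square), "cx", "cy" (the principal point, pixels), "rvec" (rotation vector, rad) and "tvec" (3), from world to camera coordinates, as OpenCV has them. Camera axes: x right, y down, z forward; pixel columns grow to the right and rows downward; lengths in m; the calibration is good to about 2 mm. A picture is of the moment at which its call begins. There is no depth.
- bot.job_done(): hands the job in, once; it reports no verdict.
The state is a dict: "time": time; "q": joint angles; "qd": joint speeds; "joint_efforts": joint torques, N m; "ee_pos": TCP position; "tcp_rot": TCP orientation; "wrist_force": force on the tool from outside, world axes, zero at the start; "torque": the same for the moment, N m; "opening": finger opening in m.
Only numpy, scipy, OpenCV 4.12 (cv2) and the standard library are available. Lean on these libraries where they do the work, as an engineer would, in place of code of your own. Each camera call takes 0.05 s, during which the arm holds its last target. There are 200 camera calls.

TASK

Stand the loose 28 mm vial back in the one empty well of the metal carrier that fits it snugly (not the wider empty well) and let go of it. Then take the carrier by its upright handle post, lift it straight up out of the warmer with all three vials standing in it, keeping it level, and finish while still holding it, steady and level in the air with at least 5 cm free below it to the top of the warmer; do not put it down or let go. Leave the bottle, the jar and the other things on the bench where they are.

Things in the scene. Friction and masses are not known exactly. Their poses are not given: they have to be found in the camera images.
- vial_mid (a point): centre of the loose vial to return, 40 mm above its underside: upright amber glass cylinder with a white cap of the same width, 28 mm across, 80 mm tall, about 55 g, standing on the bench to the right of the warmer (from the robot); z is its axis. In its well 48 mm of it stand out of the carrier, so grip it about 20 mm below its top
- carrier_grip (a point): point on the axis of the carrier's handle at the height to grip: an upright round steel post, 18 mm across, 55 mm tall, at the middle of the carrier's top. This point is 80 mm above the carrier's underside, 40 mm above its top face, 15 mm below the post's top. The fingers have most room if they close along the carrier's x. Axes are the carrier's: y along the row of wells, from the smallest to the largest, z up
- well_31 (a point): centre of the mouth of the vial's own well, 31 mm wide, 32 mm deep, empty, 46 mm from the handle in the carrier's +y; at the level of the carrier's top face, axes as the carrier's
- well_37 (a point): centre of the mouth of the widest well, 37 mm wide, 32 mm deep, 90 mm from the handle in +y, next to the 31 mm well; empty, and it stays empty
- well_19 (a point): centre of the mouth of the smallest well, 19 mm wide, 32 mm deep, 90 mm from the handle in -y; holds the slim vial
- well_25 (a point): centre of the mouth of the second smallest well, 25 mm wide, 32 mm deep, 46 mm from the handle in -y; holds the medium vial
- vial_slim_mid (a point): centre of the slim vial that already stands in the smallest well: 16 mm across, 80 mm tall, 48 mm of it above the carrier
- vial_medium_mid (a point): centre of the medium vial that already stands in the 25 mm well: 22 mm across, 80 mm tall, 48 mm of it above the carrier
- carrier: loose aluminium block 66 (x) x 228 (y) x 40 mm with four round wells in a row along y and the handle at its middle, about 0.5 kg empty; sits in the warmer. Origin at the centre of its underside, 80 mm below carrier_grip; same axes
- warmer: low white sample warmer fixed to the bench, 130 (x) x 290 (y) mm, top rim 55 mm above the bench, with a grey control strip 35 mm wide and 40 mm tall along its robot side; the carrier sits 12 mm deep in its recess (floor 43 mm above the bench, 3 mm play all round); origin at the centre of its underside on the bench
- jar_mid (a point): centre of a squat amber jar with a white cap, 48 mm across and 42 mm tall, standing on the bench near the loose vial; leave alone
- bottle: squat-shouldered amber bottle with white cap, 46 mm across the body, 98 mm tall, standing on the bench; origin at the centre of its underside; leave alone
- dish: flat round clear dish 90 mm across, 14 mm tall, lying on the bench beyond the warmer; origin at the centre of its underside; leave alone
- pipette: white hand pipette lying on the bench to the left, about 260 mm long and 24 mm tall; origin on the bench under its middle, x axis towards its tip; leave alone
- marker: white marker pen with a black cap lying on the bench, about 140 mm long, 13 mm thick; origin on the bench under the barrel, x axis towards its cap; leave alone
- tweezers: steel tweezers lying on the bench, 120 mm long, 6 mm tall; origin on the bench under their middle, x axis along them; leave alone
Not all that is in view belongs to the job. What is shaped like the part that bears vial_mid but purple, red or yellow is not meant.

How it is judged:
By the outcome, as a careful person would: the job done as asked, in the order asked, and still so for the second after the job is handed in, while the arm keeps its last pose, push and grip.
It also fails if it takes over 53 s, if anything falls off the work surface, if the arm or the gripper's body presses on something with over 40 N, if the wrist force passes 120 N, or if a joint passes its speed limit or range.

## Working session

There is one attempt and no reset: what is moved stays moved. The work goes in short steps, Python scripts to look and compute and a shell command to move; the robot and the scene stay as the last step left them, time stands still between calls to the robot, and variables do not carry over. Pictures are saved under pics/ and viewed, about 8 in all and at most 12, crops included, and the job is handed in when it is done.

```bash
ls; mkdir -p pics; cat > h.py <<'E'
import numpy as np, cv2
from workcell import status, camera, bot
from scipy.spatial.transform import Rotation as Ro
def K(c):
    f=240/np.tan(np.radians(c["vfov"])/2); return np.array([[f,0,c["cx"]],[0,f,c["cy"]],[0,0,1]])
def plane(c,uv,z):
    R=cv2.Rodrigues(np.array(c["rvec"],float))[0]; t=np.array(c["tvec"],float).ravel()
    o=-R.T@t; d=R.T@np.linalg.inv(K(c))@np.array([uv[0],uv[1],1.]); return o+d*(z-o[2])/d[2]
def proj(c,p):
    return cv2.projectPoints(np.array(p,float).reshape(-1,1,3),np.array(c["rvec"],float),np.array(c["tvec"],float),K(c),None)[0].reshape(-1,2)
def snap(n,f):
    c=camera(n); cv2.imwrite("pics/"+f,c["color"][:,:,::-1]); np.save("pics/"+f+".npy",c,allow_pickle=True); return c
def load(f): return np.load("pics/"+f+".npy",allow_pickle=True).item()
def totool(p):
    o=status.get_obs(); print(o["ee_pos"],o["tcp_rot"]); R=Ro.from_euler("xyz",o["tcp_rot"],degrees=True); return R.inv().apply(np.array(p)-o["ee_pos"])*1000
E
python3 - <<'E'
from h import *
for n in("top","scene"):
    c=snap(n,n+"1.png"); R=cv2.Rodrigues(np.array(c["rvec"]))[0]; print(n,c["vfov"],c["cx"],c["cy"],-R.T@np.array(c["tvec"]).ravel())
print(status.get_obs(),bot.grasp_offset)
E
```

```text
pics
top 57.88973182843359 312.1790845873288 236.20495923545636 [ 0.43189391 -0.02617051  1.00449889]
scene 55.15189600659661 316.9734907726612 236.49841701382385 [1.14049895 0.60042343 0.73571335]
{'time': 0.1, 'q': array([ 6.63492631e+01,  5.00788443e+00,  1.00411816e+01,  9.51007202e+01,
       -2.90599986e-04,  9.00010204e+01]), 'qd': array([-0.04374374,  0.0260644 ,  0.13948805,  0.00862967, -0.06693598,
        0.00123334]), 'joint_efforts': array([-7.11003177e-04, -5.21560264e+01,  4.65654194e+01,  1.60323962e-02,
        1.64051147e-05, -6.00950074e-06]), 'ee_pos': array([0.22055878, 0.5036194 , 0.23067418]), 'tcp_rot': array([ -89.75203072,   89.93257635, -113.40378785]), 'wrist_force': array([-0.2280637 , -0.60709154,  0.33857779]), 'torque': array([-0.07366493,  0.0104435 ,  0.05843327]), 'opening': 0.08545321412819958} 0.0187
```

View pics/top1.png

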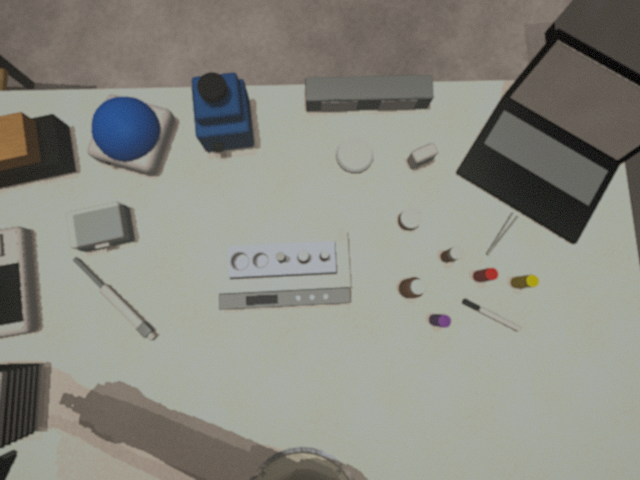

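View pics/scene1.png

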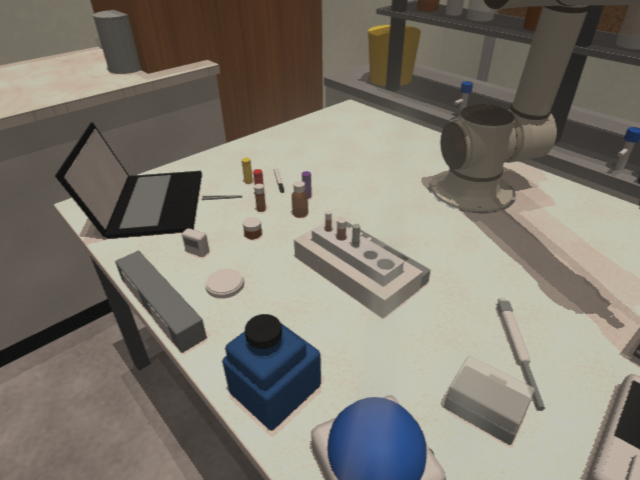

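Top view: wells 37/31 at (241,261)/(261,260), post (282,258), medium (304,257), slim (325,256). The loose vial's white cap is at (455,254), the bottle at (415,287) and the jar at (410,218). Scene view agrees: amber vial at (260,197).

```bash
python3 - <<'E'
from h import *
c=load("top1.png")
def blob(uv,r,thr,inv=False):
    g=cv2.cvtColor(c["color"],cv2.COLOR_RGB2GRAY); u,v=uv; w=g[v-r:v+r+1,u-r:u+r+1]
    m=(w<thr) if inv else (w>thr)
    n,l,s,ce=cv2.connectedComponentsWithStats(m.astype(np.uint8)); i=1+np.argmax(s[1:,4]); return ce[i]+[u-r,v-r],s[i]
for n,uv,z in(("vialcap",(455,254),.08),("slim",(325,256),.131),("med",(304,257),.131),("post",(282,258),.138),("w31",(261,260),.083),("w37",(241,261),.083),("jar",(410,218),.042),("bottle",(417,287),.098)): print(n,plane(c,uv,z).round(4))
h=cv2.cvtColor(c["color"][235:300,425:475][:,:,::-1],cv2.COLOR_BGR2HSV)
a=cv2.resize(c["color"][200:310,200:500][:,:,::-1],None,fx=2.6,fy=2.6,interpolation=cv2.INTER_CUBIC)
cv2.imwrite("pics/topc.png",a)
print(totool(np.r_[plane(c,(457,254),.08)[:2],.2]))
w=camera("wrist"); R=cv2.Rodrigues(np.array(w["rvec"]))[0]; o=status.get_obs(); T=Ro.from_euler("xyz",o["tcp_rot"],degrees=True).as_matrix()
print("cam in tool",T.T@(-R.T@np.array(w["tvec"]).ravel()-o["ee_pos"]),"axes",(T.T@R.T).round(2).tolist(),w["vfov"],T.round(2).tolist())
E
```

```text
vialcap [ 0.5341 -0.3431  0.08  ]
slim [ 0.5314 -0.0615  0.131 ]
med [ 0.5305 -0.019   0.131 ]
post [0.5289 0.0251 0.138 ]
w31 [0.532  0.0731 0.083 ]
w37 [0.531  0.1156 0.083 ]
jar [ 0.623  -0.2605  0.042 ]
bottle [ 0.4653 -0.2522  0.098 ]
[0.22055878 0.5036194  0.23067418] [ -89.75203072   89.93257635 -113.40378785]
[  31.44676319 -653.7958156   628.5277923 ]
cam in tool [-0.14194723  0.00086071 -0.08336875] axes [[-0.0, -0.32, 0.95], [1.0, -0.0, -0.0], [0.0, 0.95, 0.32]] 58.305347764810186 [[-0.0, 0.4, 0.92], [-0.0, 0.92, -0.4], [-1.0, -0.0, 0.0]]
```

View pics/topc.png

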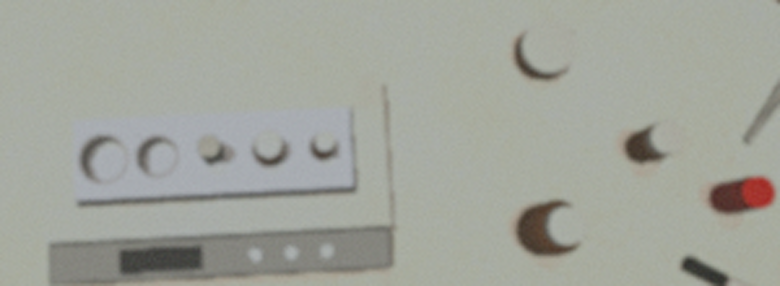

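Vial is at about (0.535,-0.345), carrier yaw is about +3°, and gripping along the carrier's x clears everything. Moving towards the vial.

```bash
python3 -m jog '0 -35 34 8;0 -75 72 16;0 -115 110 24;0 -155 149 32;0 -195 187 40;0 -235 226 48;0 -275 264 56;0 -320 307 64' 1 60
python3 - <<'E'
from h import *
c=load("top1.png"); print(plane(c,(455.6,253.5),.08), totool(np.r_[plane(c,(455.6,253.5),.08)[:2],.2]))
E
```

```text
time: 1.15
ee_pos: [0.3737, 0.0859, 0.2313]
tcp_rot: [108.1, 90.0, 20.2]
wrist_force: [0.4, -0.0, 0.7]
opening: 0.0854
[0.37366487 0.08591298 0.23127486] [108.0882329   89.96561254  20.22055094]
[ 0.53514879 -0.34451346  0.08      ] [ 31.27650838 145.33921463 436.14261613]
```

```bash
python3 -m jog '5 20 55 0;10 40 115 0;15 60 175 0;20 80 235 0;25 100 295 0;30 120 355 0;31 135 405 0;31 145 430 0' 1
python3 -m jog '0 0 0 0;0 0 0 0;0 0 0 0;0 0 0 0;0 0 0 0;0 0 0 0;0 0 0 0;0 0 0 0'
python3 - <<'E'
from h import *
snap("wrist","w1.png")
c=load("top1.png");print(totool(np.r_[plane(c,(455.6,253.5),.08)[:2],.2]))
E
```

```text
time: 2.15
ee_pos: [0.536, -0.3389, 0.1987]
tcp_rot: [-117.9, 89.9, 154.3]
wrist_force: [0.8, -0.5, -0.4]
opening: 0.0854
time: 3.15
ee_pos: [0.536, -0.3362, 0.2002]
tcp_rot: [-112.4, 90.0, 159.9]
wrist_force: [0.6, -0.3, 0.7]
opening: 0.0851
[ 0.5359883  -0.33619996  0.200203  ] [-121.5817583    89.9947879   150.76490308]
[ 0.20270156 -1.17919123  8.27215905]
```

View pics/w1.png

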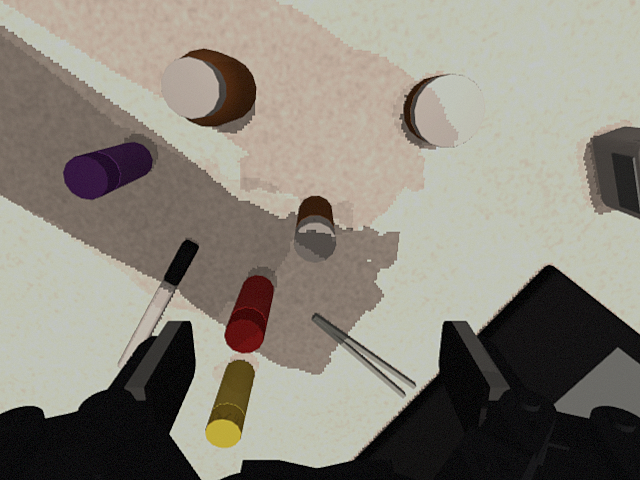

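The cap's top is at (316,243), shaded, with the amber body above it in the image. Bottle, jar and coloured vials are clear of the fingers.

```bash
python3 - <<'E'
from h import *
c=load("w1.png")
for uv in((316,243),(296,243),(336,243)): p=plane(c,uv,.08); print(p)
p=plane(c,(316,243),.08);p[2]=.041
print(totool(p)); print("proj",proj(c,[[p[0]+.014*np.cos(a),p[1]+.014*np.sin(a),.08] for a in (0,1.57,3.14,4.71)]).round(),proj(c,[p[0],p[1],0]))
im=c["color"][185:275,285:350][:,:,::-1]; cv2.imwrite("pics/w1c.png",cv2.resize(im,None,fx=7,fy=6,interpolation=cv2.INTER_CUBIC))
E
```

```text
[ 0.5356029  -0.34534143  0.08      ]
[ 0.52268099 -0.34585264  0.08      ]
[ 0.54852594 -0.34483019  0.08      ]
[ 0.5359883  -0.33619996  0.200203  ] [-121.5817583    89.9947879   150.76490308]
[159.20262807  -0.74704244   9.12561184]
proj [[338. 244.]
 [317. 222.]
 [294. 242.]
 [315. 263.]] [[316.07073872 210.57482686]]
```

View pics/w1c.png

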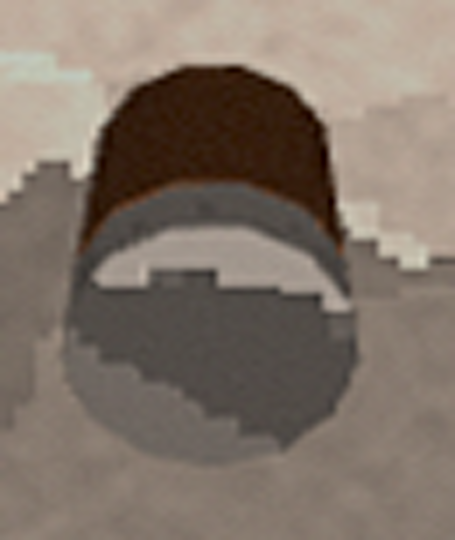

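```bash
python3 -m jog '10 -1 9 0;35 -1 9 0;60 -1 9 0;85 -1 9 0;110 -1 9 0;135 -1 9 0;150 -1 9 0;159 -1 9 0' 1
python3 -m jog '0 0 0 0;0 0 0 0;0 0 0 0;0 0 0 0;0 0 0 0;0 0 0 0;0 0 0 0;0 0 0 0' 0 40
python3 -m jog '-5 0 0 0;-20 0 0 0;-45 0 0 0;-70 0 0 0;-95 0 0 0;-120 0 0 0;-145 0 0 0;-150 0 0 0'
python3 - <<'E'
from h import *
c=load("top1.png")
# carrier rough: well line at z=.083
y=plane(c,(239.5,261.0),.083)-plane(c,(260.4,260.2),.083); print(np.degrees(np.arctan2(-y[0],y[1])))
for e in((230.6,277.6),(336.5,272.3)): print(plane(c,e,.083))
print(status.get_obs()["ee_pos"],totool([.532,.073,.19]), Ro.from_euler("xyz",status.get_obs()["tcp_rot"],degrees=True).as_matrix().round(3).tolist())
E
```

```text
time: 4.2
ee_pos: [0.535, -0.3453, 0.0403]
tcp_rot: [-122.2, 90.0, 150.2]
wrist_force: [1.2, 0.1, 0.8]
opening: 0.0856
time: 5.2
ee_pos: [0.5357, -0.3455, 0.0421]
tcp_rot: [56.7, 89.9, -30.9]
wrist_force: [-0.5, 0.4, 6.2]
opening: 0.0267
time: 6.2
ee_pos: [0.5359, -0.3456, 0.1938]
tcp_rot: [54.9, 89.8, -32.7]
wrist_force: [0.5, 0.3, -0.9]
opening: 0.0269
0.6677774260932146
[0.49633296 0.13766486 0.083     ]
[ 0.50147489 -0.08678596  0.083     ]
[ 0.53588596 -0.34555904  0.19382451] [ 54.92253001  89.81112077 -32.72768718]
[ 0.53588596 -0.34555904  0.19382451] [   3.06772705   13.26890818 -418.37294467] [[0.003, 0.999, 0.041], [-0.002, 0.041, -0.999], [-1.0, 0.003, 0.002]]
```

```bash
python3 -m jog '-15 2 -30 0;-25 4 -80 0;-25 6 -135 0;-25 8 -190 0;-25 10 -245 0;-25 12 -300 0;-25 13 -345 0;-25 13 -368 0'
python3 -m jog '0 0 0 0;0 0 0 0;0 0 0 0;0 0 0 0;0 0 0 0;0 0 0 0;0 0 0 0;0 0 0 0'
python3 - <<'E'
from h import *
snap("wrist","w2.png")
E
```

```text
time: 7.2
ee_pos: [0.5327, 0.0252, 0.2157]
tcp_rot: [-104.4, 89.9, 168.1]
wrist_force: [0.6, -0.6, -0.9]
opening: 0.0272
time: 8.2
ee_pos: [0.5333, 0.023, 0.2163]
tcp_rot: [-82.0, 90.0, -169.7]
wrist_force: [0.2, 0.3, -0.4]
opening: 0.0269
```

View pics/w2.png

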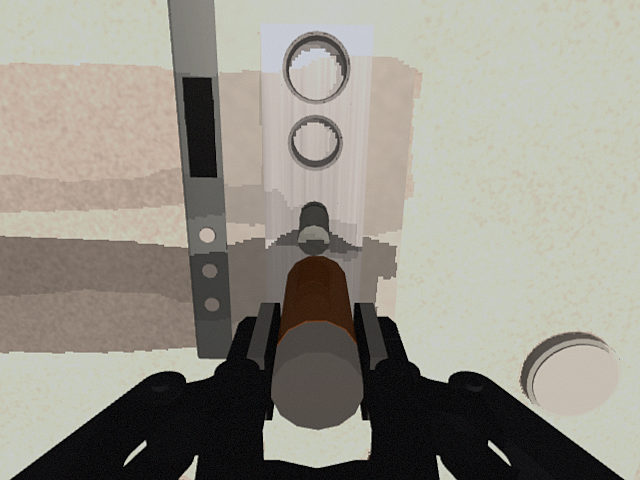

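Wells 37/31 are clear at (316,67) and (315,142), the post's top is at (314,239), and the held vial looks upright with its cap centre near (317,375).

```bash
python3 - <<'E'
from h import *
c=load("w2.png"); g=cv2.GaussianBlur(cv2.cvtColor(c["color"],cv2.COLOR_RGB2GRAY),(3,3),0)
def rim(u,v,r0,r1):
    pts=[]
    for a in np.radians(np.arange(0,360,5)):
        rr=np.arange(r1,r0,-.5); s=np.array([g[int(round(v+r*np.sin(a))),int(round(u+r*np.cos(a)))] for r in rr],float)
        d=np.diff(s); i=np.where(d<-9)[0]
        if len(i): r=rr[i[0]+1]; pts.append((u+r*np.cos(a),v+r*np.sin(a)))
    return cv2.fitEllipse(np.array(pts,np.float32)),len(pts)
e31,n1=rim(315,142,20,33); e37,n2=rim(316,67,26,39); print(e31,n1,e37,n2)
P31=plane(c,e31[0],.083);P37=plane(c,e37[0],.083); post=plane(c,(314,239),.138)
d=P37-P31; print(P31,P37,post,np.linalg.norm(d),"yaw",np.degrees(np.arctan2(-d[0],d[1])),"from post",np.degrees(np.arctan2(-(P37-post)[0],(P37-post)[1])),np.linalg.norm((P31-post)[:2]))
print("cap held",plane(c,(317,375),status.get_obs()["ee_pos"][2]+.039))
o=P31.copy();o[2]=.11; print(totool(o)); 
E
```

```text
((315.005615234375, 142.23834228515625), (56.184425354003906, 56.93979263305664), 175.89910888671875) 72 ((316.0890197753906, 67.09888458251953), (69.30976104736328, 73.97391510009766), 179.7577667236328) 72
[0.52980513 0.07638457 0.083     ] [0.52875037 0.12036772 0.083     ] [0.53117408 0.03096496 0.138     ] 0.043995794655892054 yaw 1.373745077462481 from post 1.5529062055227352 0.04544023214167424
cap held [0.53263838 0.03051171 0.2553047 ]
[0.53325859 0.02305825 0.2163047 ] [130.36532706  89.99782909  42.71912598]
[106.3059707   -1.26349808 -53.42055183]
```

```bash
python3 - <<'E'
from h import *
c=load("w2.png"); x,y,z=status.get_obs()["ee_pos"]
for dz in(.039,-.041):
    print(dz,proj(c,[[x+.014*np.cos(a),y+.014*np.sin(a),z+dz] for a in np.radians([0,90,180,270])]).round(1).tolist())
im=c["color"][240:450,240:400][:,:,::-1]; cv2.imwrite("pics/w2c.png",cv2.resize(im,None,fx=2.8,fy=2.8,interpolation=cv2.INTER_CUBIC)*1)
E
```

```text
0.039 [[366.4, 398.4], [320.2, 355.3], [269.7, 395.2], [316.2, 435.5]]
-0.041 [[347.5, 282.3], [318.7, 253.1], [287.3, 280.2], [316.2, 308.1]]
```

View pics/w2c.png

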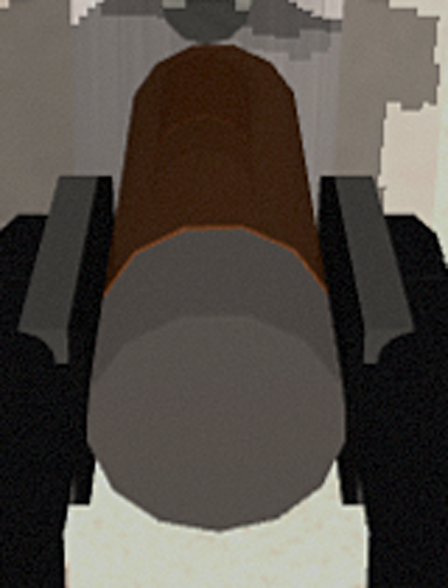

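```bash
python3 -m jog '0 0 -15 0;0 -1 -35 1;0 -1 -53 1;20 -1 -53 1;45 -1 -53 1;65 -1 -53 1;77 -1 -53 1;77 -1 -53 1'
python3 -m jog '4 0 0 0;8 0 0 0;8 0 0 0;12 0 0 0;12 0 0 0;16 0 0 0;16 0 0 0;16 0 0 0'
python3 - <<'E'
from h import *
print(totool([.5298,.0764,.0945])); snap("scene","s2.png"); c=load("s2.png")
u,v=proj(c,[.53,.076,.09])[0].astype(int); im=c["color"][v-90:v+60,u-110:u+90][:,:,::-1]; cv2.imwrite("pics/s2c.png",cv2.resize(im,None,fx=4,fy=4,interpolation=cv2.INTER_CUBIC))
E
```

```text
time: 9.25
ee_pos: [0.5297, 0.0763, 0.1388]
tcp_rot: [-85.7, 89.9, -174.4]
wrist_force: [0.2, -0.0, -0.5]
opening: 0.0272
time: 10.25
ee_pos: [0.5301, 0.0759, 0.1233]
tcp_rot: [-36.4, 90.0, -125.1]
wrist_force: [0.8, 0.1, -0.3]
opening: 0.0269
[0.53008195 0.07590554 0.12327212] [ -36.41969067   89.99616511 -125.07117084]
[28.7721032  -0.26908864 -0.50250922]
```

View pics/s2c.png

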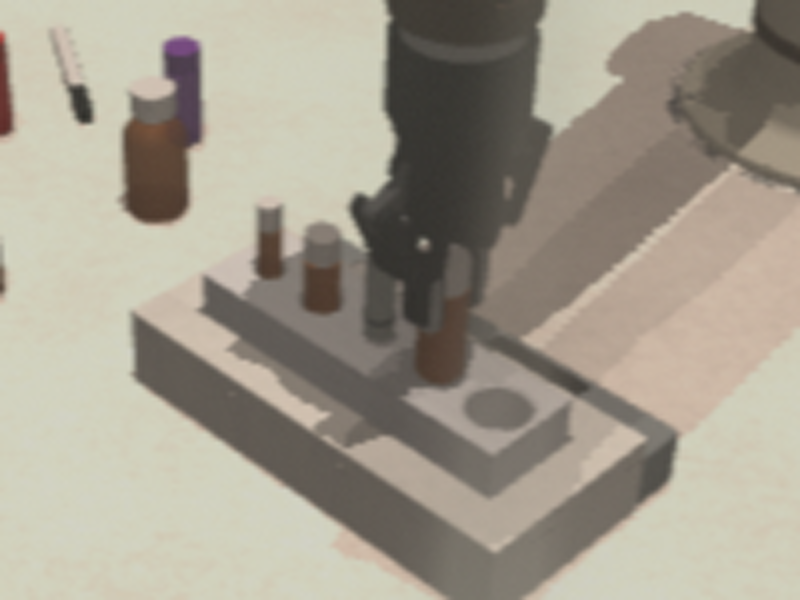

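The vial's foot at crop (440,375) is in the 31 mm well's mouth, and the wrist force is near zero. I'll carry on down.

```bash
python3 -m jog '5 0 0 0;10 0 0 0;14 0 0 0;18 0 0 0;22 0 0 0;25 0 0 0;27 0 0 0;28 0 0 0'
```

```text
time: 11.3
ee_pos: [0.5301, 0.0759, 0.0952]
tcp_rot: [156.4, 90.0, 67.8]
wrist_force: [0.1, -0.0, -1.0]
opening: 0.0271
```

```bash
python3 -m jog '0 0 0 0;0 0 0 0;0 0 0 0;0 0 0 0;0 0 0 0;0 0 0 0;0 0 0 0;0 0 0 0' 1
python3 -m jog '-5 0 0 0;-20 0 0 0;-45 0 0 0;-75 0 0 0;-100 0 0 0;-110 0 20 0;-110 0 40 0;-110 0 45 0' 1
python3 -m jog '0 0 0 0;0 0 0 0;0 0 0 0;0 0 0 0;0 0 0 0;0 0 0 0;0 0 0 0;0 0 0 0'
python3 - <<'E'
from h import *
c=snap("wrist","w3.png"); print(totool([.5309,.0304,.104]),proj(c,[.5309,.0304,.138]))
E
```

```text
time: 12.3
ee_pos: [0.5301, 0.0759, 0.0953]
tcp_rot: [-105.5, 90.0, 165.9]
wrist_force: [-1.0, -0.6, 0.5]
opening: 0.0853
time: 13.3
ee_pos: [0.5309, 0.0291, 0.2045]
tcp_rot: [-82.7, 89.9, -171.5]
wrist_force: [-0.8, 0.9, -0.2]
opening: 0.0854
time: 14.3
ee_pos: [0.5312, 0.0309, 0.2053]
tcp_rot: [104.7, 90.0, 16.0]
wrist_force: [-0.1, -0.6, 0.0]
opening: 0.0854
[0.53113824 0.03093315 0.20529767] [107.44856423  89.9995642   18.79860201]
[101.29766324  -0.2514676    0.52761805] [[316.83969084 261.23550075]]
```

View pics/w3.png

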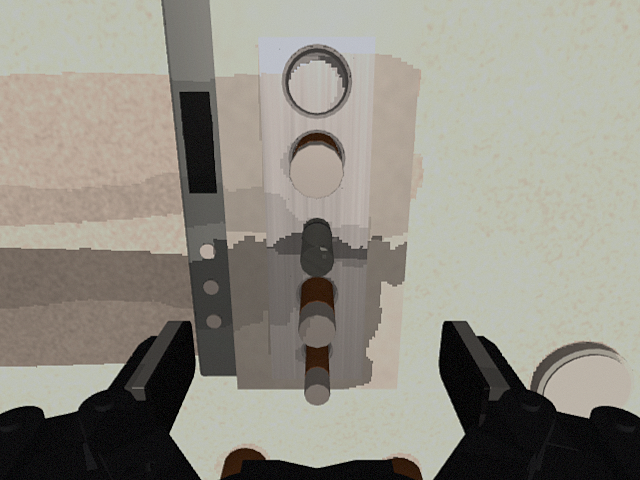

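The returned vial stands in the 31 mm well (316,165), the 37 mm well is empty, and the post's top is at (317,262) as predicted. Descending to grip the post, then a gentle first lift.

```bash
python3 -m jog '5 0 0 0;20 0 0 0;40 0 0 0;60 0 0 0;80 0 0 0;93 0 0 0;101 0 0 0;101 0 0 0' 1
python3 -m jog '0 0 0 0;0 0 0 0;0 0 0 0;0 0 0 0;0 0 0 0;0 0 0 0;0 0 0 0;0 0 0 0' 0 115
python3 -m jog '-1 0 0 0;-2 0 0 0;-4 0 0 0;-6 0 0 0;-8 0 0 0;-10 0 0 0;-12 0 0 0;-12 0 0 0'
python3 -c "
from workcell import status
o=status.get_obs();print(o['wrist_force'],o['torque'])"
```

```text
time: 15.35
ee_pos: [0.5309, 0.0309, 0.1039]
tcp_rot: [-88.3, 90.0, -176.9]
wrist_force: [-0.1, -0.5, 0.7]
opening: 0.0851
time: 16.35
ee_pos: [0.5311, 0.0309, 0.1048]
tcp_rot: [91.7, 90.0, 3.1]
wrist_force: [-2.8, 0.3, 4.9]
opening: 0.0154
time: 17.35
ee_pos: [0.5313, 0.0309, 0.1165]
tcp_rot: [88.5, 90.0, -0.1]
wrist_force: [-0.6, -0.2, -6.8]
opening: 0.015
[-0.58599302 -0.18104224 -6.84222025] [ 0.00807911 -0.02258431 -0.00452243]
```

```bash
python3 -m jog '-5 0 0 0;-15 0 0 0;-27 0 0 0;-40 0 0 0;-53 0 0 0;-65 0 0 0;-74 0 0 0;-78 0 0 0'
python3 -m jog '0 0 0 0;0 0 0 0;0 0 0 0;0 0 0 0;0 0 0 0;0 0 0 0;0 0 0 0;0 0 0 0'
python3 - <<'E'
from h import *
c=snap("scene","s3.png"); u,v=proj(c,[.53,.03,.12])[0].astype(int); im=c["color"][v-90:v+80,u-110:u+110][:,:,::-1]; cv2.imwrite("pics/s3c.png",cv2.resize(im,None,fx=3.5,fy=3.5,interpolation=cv2.INTER_CUBIC))
print(status.get_obs()["torque"]); snap("wrist","w4.png")
E
```

```text
time: 18.35
ee_pos: [0.5313, 0.0309, 0.1949]
tcp_rot: [90.8, 90.0, 2.2]
wrist_force: [0.7, 0.4, -7.2]
opening: 0.0149
time: 19.35
ee_pos: [0.5311, 0.0309, 0.1943]
tcp_rot: [45.1, 90.0, -43.5]
wrist_force: [0.1, -1.1, -6.6]
opening: 0.0149
[ 0.10117589  0.0408646  -0.01095987]
```

View pics/s3c.png

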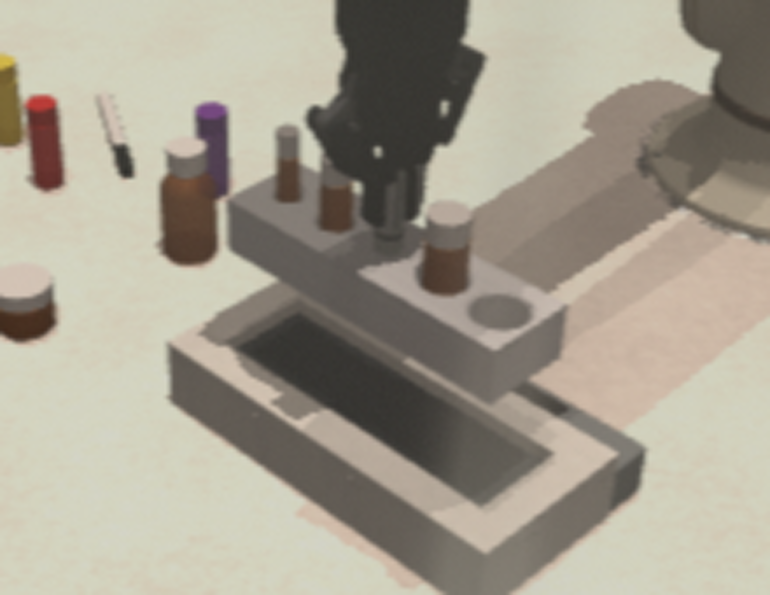

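View pics/w4.png

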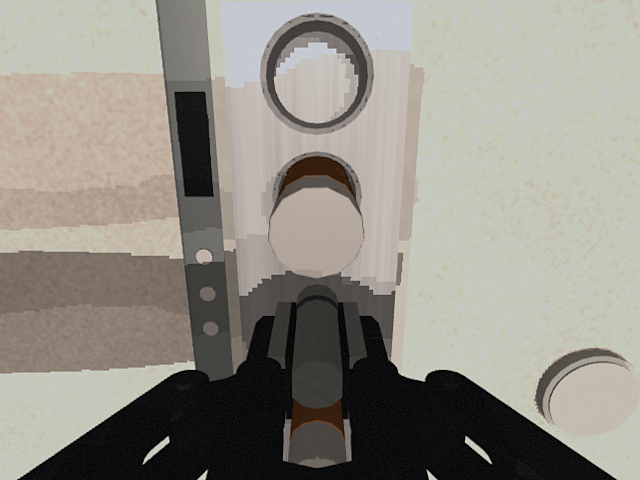

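All three vials stand in the raised carrier and the recess is empty. I'll check level numerically by comparing visible corners with a level model.

```bash
python3 - <<'E'
from h import *
c=load("s3.png"); u,v=proj(c,[.53,.03,.12])[0].astype(int)
a=np.radians(1.4); X=np.array([np.cos(a),np.sin(a),0]);Y=np.array([-np.sin(a),np.cos(a),0]); z=.1943+.0187-.04
P=np.array([.5311,.0309,z])
q=proj(c,[P+sx*.033*X+sy*.114*Y+[0,0,dz] for sx,sy,dz in((1,-1,0),(1,1,0),(-1,1,0),(1,-1,-.04),(1,1,-.04),(-1,1,-.04))])
print(((q-[u-110,v-90])*3.5).round())
print(status.get_obs()["time"])
E
```

```text
[[229. 199.]
 [498. 352.]
 [571. 305.]
 [230. 250.]
 [493. 406.]
 [564. 358.]]
19.45
```

Corners match a level carrier within about 2 camera pixels. The carrier's underside is at about 0.133 m, roughly 78 mm above the rim.

```bash
python3 -c "
from workcell import bot,status
print(status.get_obs()['qd'].round(2)); print(bot.job_done())"
```

```text
[ 0.04 -0.1  -0.05  0.08 -0.07 -0.  ]
the job is handed in; nothing more can be done
None
```

The loose vial is back in the 31 mm well, and the job is handed in with the arm still holding the carrier up by its handle post. It took about 19.5 s of the 53 s allowed.

- **Vial:** it went into the well with almost no force, and I let go of it before touching the carrier. The pictures show it standing there, with the 37 mm well empty.
- **Carrier:** I gripped the post along the carrier's x at 115 N and lifted straight up about 90 mm. Its underside is about 78 mm above the warmer's rim, worked out from the arm's position.
- **Last checks:**
  - All three vials stand in the carrier.
  - The visible corners match a level carrier to about 2 camera pixels.
  - The wrist carries a steady 7 N or so, with almost no tilting moment.
  - The joints are practically still.
- **Other things on the bench:** no move came near them, and those in the last pictures look untouched. I did not measure their positions again.
- **Small disagreements:** the vial looked about 1–2° tilted in the grip before it went in, which the well's play allowed. The gripper's opening read 1–3 mm less than the real widths. No check failed.

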